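Close the refill well of a jerrican-lid lap desk

TASK

Close the round refill well in the lap desk: with a fingertip, push its wooden cover round by the fin until the notch in its rim stands over the steel pin, then press the cover straight down until it is fully home on the well. Do not grasp or lift the cover, and leave the pencil, compass box, tape clip and counter where they lie.

Things in the scene. Friction and masses are not known exactly. Their poses are not given: they have to be found in the camera images.
- desk: The lap desk: a flat grey-blue plastic jerrican lid, 320 (its x) x 460 (its y) x 20 mm, with a low lip 5 mm high along its edges, fixed on the table. Origin: centre of its underside; its top is 20 mm above the table.
- well_axis (a point): Point on the vertical axis of the refill well (the round neck stub in the middle of the desk: drum 92 mm across and 11 mm high, on a 3 mm flange 164 mm across), at the height of the desk's top, 20 mm above the table. Fixed. Its x axis points horizontally from the well's axis towards the pin; the pin may stand in almost any direction.
- pin_top (a point): Centre of the top of the upright steel pin, 14 mm thick, that stands beside the drum, 68 mm from the well's axis; its top is 16 mm above the desk's top (36 mm above the table). Fixed. It stands on a steel foot, 14 mm wide and 5 mm high, that runs outwards to 95 mm from the axis. About two thirds of the pin shows from above outside the cover's rim.
- notch (a point): Mouth of the notch in the cover's rim, 68 mm from the well's axis, level with the cover's underside. The cover is a wooden disc 130 mm across, 8 mm thick, turning either way without end about the well's axis. The notch is 26 mm wide, runs in to 48 mm from the axis and goes right through; elsewhere the rim lands on the pin. It passes the 14 mm pin if centred on it within about 5 mm (4 degrees).
- fin (a point): Middle of the top edge of the fin on the cover: an upright radial wooden wall exactly opposite the notch, from 26 to 62 mm from the axis, 8 mm thick, 18 mm high above the cover's top face. Pushed sideways it turns the cover: about 0.08 N m of friction (about 2 N at the fin), and the cover stays where it is left.
- press_pad (a point): Centre of the top of the low round pad (30 mm across, 3 mm high) in the middle of the cover, on the well's axis: the place to press. With the cover raised, as at the start, it is 28 mm above the desk's top (48 mm above the table; the cover's top face 45 mm, its underside 37 mm, the fin's top 63 mm); seated, all are 6 mm lower.
- disc (a joint): Turn of the cover, rad: 0 (or 6.283, a full turn) when the notch is exactly over the pin, growing counter-clockwise seen from above. Starts between 0.6 and 5.7, so the shorter way round may be either.
- seat (a joint): How far the cover has gone down, m: 0 raised as at the start (1 mm clear of the pin), 0.006 fully home against its stop, negative if lifted. It moves against a stiff friction fit of about 3.5 N until it meets the hard stop, has no spring and stays where it is left.
- pencil: Yellow mechanical pencil lying on the desk, 140 x 9 x 9 mm with a white push button at its -x end. Origin: underside near the middle; x along the pencil to its point. Loose.
- compass_box: Closed white plastic compass box with a clasp, 150 (x) x 55 (y) x 22 mm (z), lying on the desk. Origin: centre of its underside. Loose.
- tape_clip: Small steel tape clip, about 45 x 32 x 11 mm, lying on the desk. Origin: centre of its underside. Loose.
- counter: Smooth round wooden counter, 30 mm across and 8 mm thick, lying on the desk. Origin: centre of its underside. Loose.

How it is judged:
By the outcome, as a careful person would: the job done as asked, in the order asked, and still so for the second after the job is handed in, with the robot touching nothing.
It also fails if it takes over 64 s, if anything falls off the work surface, if the arm or the gripper's body presses on something with over 40 N, if the wrist force passes 120 N, or if a joint passes its speed limit or range.

ROBOT

A 6-joint arm with a two-finger parallel gripper is mounted at the origin on the work surface. World frame = base frame: x ahead of the robot, y to its left, z up, the work surface at z = 0. Lengths are in m, angles in rad, forces in N, time in s.
With the tool pointing down it reaches from about 0.25 to 0.725 m from the base axis. Payload 4 kg.
Tool frame: the origin (TCP) lies midway between the tips of the shut fingers; the grasp point (between the pads) lies 19 mm behind it; z points along the fingers, y is the direction in which the jaws open and shut (so a half turn about z gives the same grasp; the last joint's range is limited). The gripper opens to 85 mm and grips with 20 to 120 N. Pads are 22 mm wide; open, the fingers measure 114 mm over their backs; the gripper's body (76 mm by 85 mm) begins 54 mm behind the grasp point. The pads swing forward as they close: fully open they stand 13 mm farther back than shut.
Start: joints at [-1.214, 0.241, 0.005, 1.335, 0, 1.571], TCP at [0.175, -0.469, 0.231] pointing down, gripper open.
Joint ranges: [-2.72, 2.72], [-1.05, 1.87], [-1.09, 1.28], [-1.99, 2.15], [-1.42, 1.44], [-3.14, 3.14]. Speed limits (rad/s): [2.79, 2.79, 3.14, 3.14, 3.14, 3.14].

INTERFACE

Orientations are given as a unit quaternion [x, y, z, w].
In Python, from workcell import bot gives the robot as it stands.
- The arm moves only by the shell command python3 -m inch 'ROWS'. ROWS is JSON, a list of rows, each a list of 5 numbers: the shift along the tool's x, y, z scaled (see below), then the turn about the tool's z scaled (see below), then the closure, from 0 (fully open) to 1 (shut). A call has 1 to 10 rows; each row is the pose to reach, as a shift and turn from the pose commanded when the call began, along the tool's axes at that moment; what a row does not reach only later rows make up. The controller multiplies each number of a shift by 100 cm and each number of a turn by 120 degrees. A row lasts 1/8 s, in which the tool goes at most 62.5 mm and 10.7 degrees, less where a joint would pass 70% of its speed; a pose out of reach is approached as far as the arm can. A call with a number of a shift or a turn outside -1 to 1 is refused whole. A call with a gripper value outside its range is refused whole. The fingers move at their own pace and stop on an object; the grip force is fixed at half the most. Time passes only in rows, so rows that repeat a pose let the fingers close. It gives the time, the measured TCP pose, the force and the opening at its end, in the units of the state.
- bot.get_obs(): the state, without advancing time (a new reading comes with each control period).
- bot.camera(name): name is "side" or "top" or "wrist"; returns the picture (480x640x3 uint8, red, green, blue); there is no depth.
- bot.calibration(name): a dict with "intrinsics" (3x3 intrinsics, pixels), "k1" (the pictures are not rectified: a ray, as slopes to the right and down, at radius r is drawn at 1 + k1 r^2 times it, then the intrinsics apply), "xyz" and "attitude" of the camera in the world; the wrist camera has in their place "tool_from_camera" (4x4, takes a point from camera to tool coordinates, whose origin is the TCP and whose axes are the flange's). Camera axes: x right, y down, z forward; pixel columns grow to the right and rows downward; lengths in m; the calibration is good to about 2 mm. A picture is of the moment at which its call begins: read the wrist's pose just before it. calibration takes no time and is no camera call.
- bot.job_done(): hands the job in, once; it reports no verdict.
Trained networks look in the newest picture that a camera, given by its name, has taken for a name from the list of things; names that differ only in an ending like _2 or _b are one class to them, and where a whole thing is asked for, a point or a joint stands for the part that bears it (a point fixed in the world has none). Each returns a list of dicts, best first, with "score" (0 to 1); they miss things now and then, are a little off and sometimes report something else, mostly with a low value. They report only what shows in the picture. A call takes as long as a camera call.
- bot.masks_of(camera, target): "pixels" (480x640 bool, what is visible of it) and "extent" ([left, top, width, height] as shares, 0 to 1, of the picture: columns of its width, rows of its height, round what is visible of it).
- bot.spot_point(camera, target): "point" ([column, row] as shares, 0 to 1, of the picture: columns of its width, rows of its height: a listed point, or the origin of a listed thing).
The state is a dict: "clock": time; "joint_pos": joint angles; "joint_vel": joint speeds; "tau": joint torques, N m; "eef_pos": TCP position; "tool_rot": TCP orientation; "ft_force": force on the tool from outside, world axes, zero at the start; "ft_torque": the same for the moment, N m; "grip_width": finger opening in m.
Only numpy, scipy, OpenCV 4.12 (cv2) and the standard library are available. Lean on these libraries where they do the work, as an engineer would, in place of code of your own. Each camera call takes 0.05 s, during which the arm holds its last target.

## Working session

There is one attempt and no reset: what is moved stays moved. The work goes in short steps, Python scripts to look and compute and a shell command to move; the robot and the scene stay as the last step left them, time stands still between calls to the robot, and variables do not carry over. Pictures are saved under pics/ and viewed, and the job is handed in when it is done.

```bash
mkdir -p pics; ls; cat > h.py <<'E'
import numpy as np, cv2
from scipy.spatial.transform import Rotation as R
from workcell import bot
def snap(n,f):
    im=bot.camera(n); cv2.imwrite('pics/'+f+'.png',im[:,:,::-1]); return im
def ray(n,px,obs=None):
    c=bot.calibration(n); K=np.array(c['intrinsics']); k1=c['k1']
    p=cv2.undistortPoints(np.array([[px]],float),K,np.array([k1,0,0,0,0.]))[0,0]
    d=np.array([p[0],p[1],1.])
    if n=='wrist':
        T=np.array(c['tool_from_camera']); Rt=R.from_quat(obs['tool_rot']).as_matrix()
        return np.array(obs['eef_pos'])+Rt@T[:3,3], Rt@T[:3,:3]@d
    a=np.array(c['attitude']); Rm=R.from_quat(a).as_matrix() if a.size==4 else a
    return np.array(c['xyz']), Rm@d
def at(n,px,z,obs=None):
    o,d=ray(n,px,obs); return o+d*(z-o[2])/d[2]
E
python3 - <<'E'
from h import *
o=bot.get_obs();print(o)
for n in ['side','top']:
    print(bot.calibration(n)); snap(n,n+'0')
Z=dict(well_axis=.02,pin_top=.036,notch=.037,fin=.063,press_pad=.048,pencil=.02,compass_box=.02,tape_clip=.02,counter=.02)
for t,z in Z.items():
    for r in bot.spot_point('top',t)[:2]:
        px=np.array(r['point'])*[640,480]; print(t,round(r['score'],2),px.round(1),at('top',px,z).round(4))
print(bot.get_obs()['clock'])
E
```

```text
pics
{'clock': 0.0, 'joint_pos': array([-1.21400977e+00,  2.41427800e-01,  3.71423530e-03,  1.33518134e+00,
        6.15798249e-06,  1.57078594e+00]), 'joint_vel': array([-0.00057003,  0.00010796, -0.0004804 ,  0.00038648, -0.00092025,
        0.00055232]), 'tau': array([ 1.64979581e-03, -3.72319150e+01,  2.52407759e+01,  1.68897497e-02,
        3.41036393e-04, -9.74884301e-06]), 'eef_pos': array([ 0.17441422, -0.46792109,  0.23040173]), 'tool_rot': array([ 9.84128611e-01,  1.77453589e-01, -1.83159163e-04, -1.03318312e-03]), 'ft_force': array([ 1.12338764, -0.21628468, -0.19683863]), 'ft_torque': array([ 0.00171653, -0.02451767, -0.00966598]), 'grip_width': 0.08518427095200781}
{'intrinsics': array([[504.08287058,   0.        , 320.0428375 ],
       [  0.        , 504.08287058, 239.60345654],
       [  0.        ,   0.        ,   1.        ]]), 'k1': 0.026964905115223474, 'xyz': array([ 0.43814359, -0.55765483,  0.48821989]), 'attitude': array([ 0.86941371, -0.12094082,  0.07515387, -0.47312262])}
{'intrinsics': array([[454.3767243 ,   0.        , 314.58510598],
       [  0.        , 454.3767243 , 250.17758343],
       [  0.        ,   0.        ,   1.        ]]), 'k1': -0.1089718948686684, 'xyz': array([0.48269385, 0.06544944, 0.90507561]), 'attitude': array([ 0.71370176, -0.69564939,  0.05502891, -0.06060984])}
well_axis 0.95 [390.  296.4] [ 0.5413 -0.0749  0.02  ]
pin_top 0.59 [361.4 306.3] [ 0.5202 -0.0177  0.036 ]
notch 0.93 [397.4 332.8] [ 0.4716 -0.0865  0.037 ]
fin 0.67 [389.3 274. ] [ 0.5802 -0.0667  0.063 ]
fin 0.33 [398.1 333.1] [ 0.4714 -0.0832  0.063 ]
press_pad 0.71 [392.5 294.4] [ 0.5433 -0.0752  0.048 ]
pencil 0.68 [463.5 275. ] [ 0.5865 -0.2212  0.02  ]
compass_box 0.61 [307.9 340.9] [0.452  0.0826 0.02  ]
tape_clip 0.83 [342.3 235.2] [0.6603 0.0202 0.02  ]
counter 0.74 [392.5 295.9] [ 0.5423 -0.0798  0.02  ]
counter 0.48 [409.8 217. ] [ 0.7011 -0.1149  0.02  ]
0.55
```

View pics/top0.png

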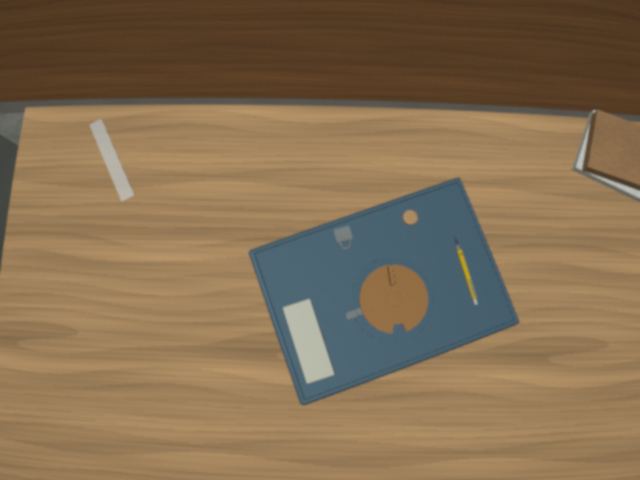

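View pics/side0.png

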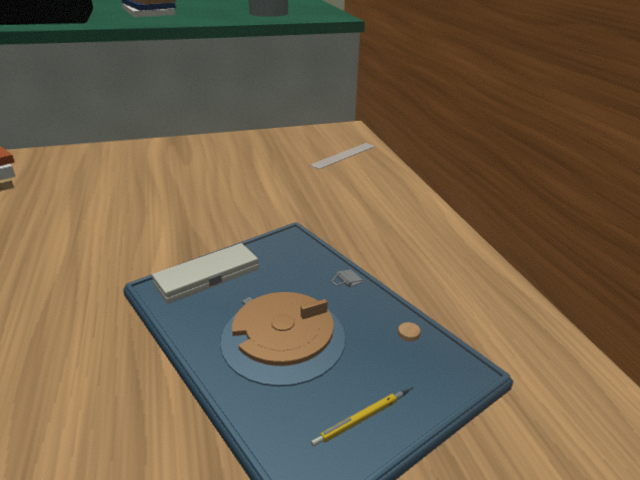

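```bash
python3 - <<'E'
import cv2
a=cv2.imread('pics/top0.png')[230:370,320:500]; cv2.imwrite('pics/c0.png',cv2.resize(a,None,fx=4.2,fy=4.2,interpolation=2))
E
```

```text
(no output)
```

View pics/c0.png

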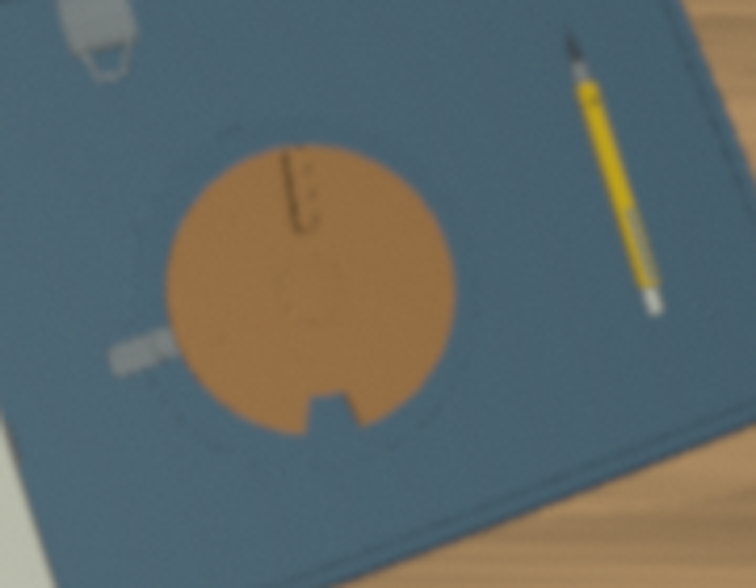

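The top picture shows the cover centred near (393,298), the notch at the bottom (398,330), the fin at the top (391,275), and the pin's foot at left (354,314). The notch has to go about 80° clockwise, so I push the fin from its left (+y) side. "counter" at (392,296) is a false detection; the real one is at (410,217). Next I move above the well with the fingers shut for a closer look.

```bash
python3 -m inch '[[0.05,-0.025,0,-0.06,1],[0.10,-0.05,0,-0.14,1],[0.15,-0.075,0,-0.22,1],[0.2,-0.1,0,-0.30,1],[0.25,-0.125,0,-0.38,1],[0.3,-0.15,0,-0.46,1],[0.35,-0.175,0,-0.54,1],[0.40,-0.20,0,-0.62,1],[0.45,-0.225,0,-0.65,1],[0.482,-0.239,0,-0.65,1]]'
python3 - <<'E'
from h import *
print(bot.calibration('wrist'))
o=bot.get_obs(); im=snap('wrist','w1');print(o['eef_pos'],o['joint_pos'],R.from_quat(o['tool_rot']).as_matrix().round(3))
E
```

```text
clock: 1.8
eef_pos: [0.5443, -0.074, 0.2312]
tool_rot: [0.652, 0.758, 0.0, 0.0]
ft_force: [0.1, 0.1, -0.6]
grip_width: 0.0001
{'intrinsics': array([[368.47449573,   0.        , 325.05971667],
       [  0.        , 368.47449573, 241.38170821],
       [  0.        ,   0.        ,   1.        ]]), 'k1': -0.05016276639847754, 'tool_from_camera': array([[ 3.37645623e-04, -9.57962150e-01, -2.86894415e-01,
         7.22181011e-02],
       [ 9.99999934e-01,  2.85151781e-04,  2.24755117e-04,
        -4.08899620e-04],
       [-1.33498442e-04, -2.86894472e-01,  9.57962183e-01,
        -1.42618136e-01],
       [ 0.00000000e+00,  0.00000000e+00,  0.00000000e+00,
         1.00000000e+00]])}
[ 0.54425619 -0.07396453  0.23119278] [-1.35183237e-01  3.38762127e-01  1.38884759e-01  1.37059863e+00
  1.99997239e-04  1.28552403e+00] [[-0.15   0.989  0.   ]
 [ 0.989  0.15   0.   ]
 [ 0.     0.    -1.   ]]
```

View pics/w1.png

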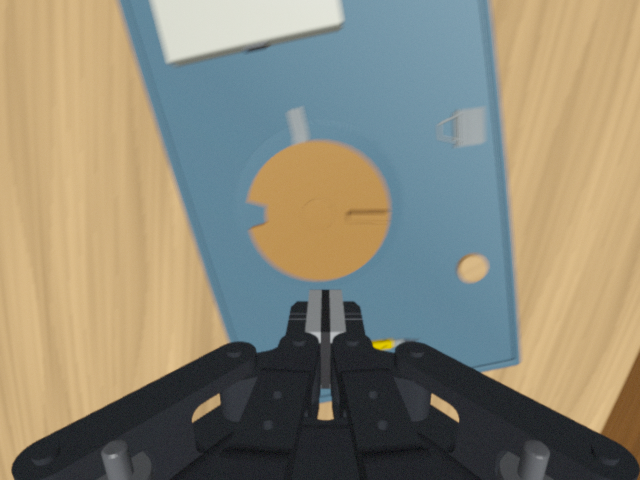

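The wrist view has the cover centred near (319,210), the notch at left (257,216), the fin at right (368,216) and the pin foot at top (300,125). Now I measure.

```bash
cat >> h.py <<'E'
Z=dict(well_axis=.02,pin_top=.036,notch=.037,fin=.063,press_pad=.048)
def measure(n,dz=0):
    o=bot.get_obs(); im=bot.camera(n); P={}
    for t,z in Z.items():
        r=bot.spot_point(n,t)
        if r:
            px=np.array(r[0]['point'])*[640,480]; p=at(n,px,z-(dz if t in('notch','fin','press_pad') else 0),o)
            P[t]=p; print(n,t,round(r[0]['score'],2),px.round(1),p.round(4))
    m=bot.masks_of(n,'press_pad')
    c=None
    if m:
        k=m[0]['pixels'].astype(np.uint8); cs,_=cv2.findContours(k,0,1); cn=max(cs,key=cv2.contourArea)[:,0]
        q=np.array([at(n,p,.043-dz,o)[:2] for p in cn])
        from scipy.optimize import least_squares
        s=least_squares(lambda v:np.hypot(*(q-v[:2]).T)-v[2],[*q.mean(0),.065],loss='soft_l1',f_scale=.001).x
        c=s[:2]; print(n,'circle',s.round(4))
    c0=c if c is not None else P['press_pad'][:2]
    for t in ('pin_top','notch','fin'):
        if t in P:
            d=P[t][:2]-c0; print(n,t,'r',np.hypot(*d).round(4),'ang',np.degrees(np.arctan2(d[1],d[0])).round(1))
    return o,im
E
python3 - <<'E'
from h import *
measure('wrist'); measure('top')
E
```

```text
wrist well_axis 0.58 [308.9 209.4] [ 0.5316 -0.0746  0.02  ]
wrist pin_top 0.63 [295.2 141.5] [ 0.5111 -0.0123  0.036 ]
wrist notch 0.86 [241.3 217.4] [ 0.4702 -0.0881  0.037 ]
wrist fin 0.85 [364.2 223.8] [ 0.5813 -0.0709  0.063 ]
wrist press_pad 0.72 [245.5  22.9] [0.4605 0.0739 0.048 ]
wrist circle [ 0.5359 -0.0776  0.0648]
wrist pin_top r 0.0699 ang 110.8
wrist notch r 0.0665 ang -170.9
wrist fin r 0.0459 ang 8.5
top well_axis 0.8 [390.5 295.7] [ 0.5427 -0.0759  0.02  ]
top pin_top 0.96 [359.2 308.9] [ 0.5151 -0.0136  0.036 ]
top notch 0.75 [397.4 332.6] [ 0.472  -0.0865  0.037 ]
top fin 0.85 [391.5 271.5] [ 0.585  -0.0708  0.063 ]
top press_pad 0.69 [394.  292.2] [ 0.5475 -0.078   0.048 ]
top circle [ 0.5363 -0.0714  0.0599]
top pin_top r 0.0615 ang 110.1
top notch r 0.0661 ang -166.8
top fin r 0.0487 ang 0.7
```

```bash
python3 - <<'E'
from h import *
o=bot.get_obs()
im=cv2.imread('pics/w1.png')
for n,px,z in [('wrist',(319,213),.048),('top',(394,299),.048),('wrist',(298,124),.025),('wrist',(291,109),.025),('wrist',(305,107),.025),('top',(354,314),.025),('wrist',(257,216),.041),('wrist',(368,218),.063)]:
    print(n,px,at(n,px,z,o).round(4))
cv2.imwrite('pics/w1c.png',cv2.resize(im[90:300,220:420],None,fx=2.8,fy=2.8,interpolation=2))
E
```

```text
wrist (319, 213) [ 0.5368 -0.0761  0.048 ]
top (394, 299) [ 0.5347 -0.078   0.048 ]
wrist (298, 124) [ 0.5066 -0.0022  0.025 ]
wrist (291, 109) [0.4987 0.0098 0.025 ]
wrist (305, 107) [0.5109 0.0133 0.025 ]
top (354, 314) [ 0.5055 -0.0047  0.025 ]
wrist (257, 216) [ 0.4805 -0.0888  0.041 ]
wrist (368, 218) [ 0.5791 -0.071   0.063 ]
```

View pics/w1c.png

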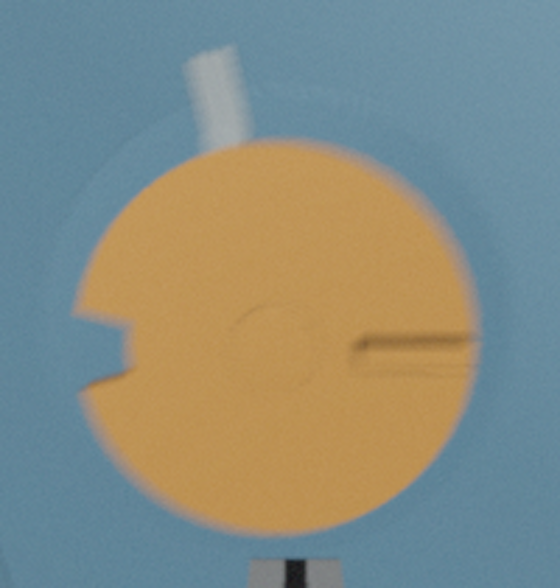

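```bash
python3 -m inch '[[0.0286,0.0371,0.0,0,1],[0.0286,0.0371,0.04,0,1],[0.0286,0.0371,0.08,0,1],[0.0286,0.0371,0.12,0,1],[0.0286,0.0371,0.15,0,1],[0.0286,0.0371,0.165,0,1],[0.0286,0.0371,0.175,0,1],[0.0286,0.0371,0.179,0,1],[0.0286,0.0371,0.179,0,1]]'
python3 - <<'E'
from h import *
snap('side','s2');o=bot.get_obs();im=snap('wrist','w2')
print(o['eef_pos'],o['ft_force'])
E
```

```text
clock: 3.68
eef_pos: [0.5759, -0.0426, 0.053]
tool_rot: [0.653, 0.757, 0.0, 0.001]
ft_force: [0.6, 0.1, 0.2]
grip_width: -0.0001
[ 0.57605151 -0.04254391  0.05325162] [ 0.34920391  0.16037635 -0.50330494]
```

View pics/s2.png

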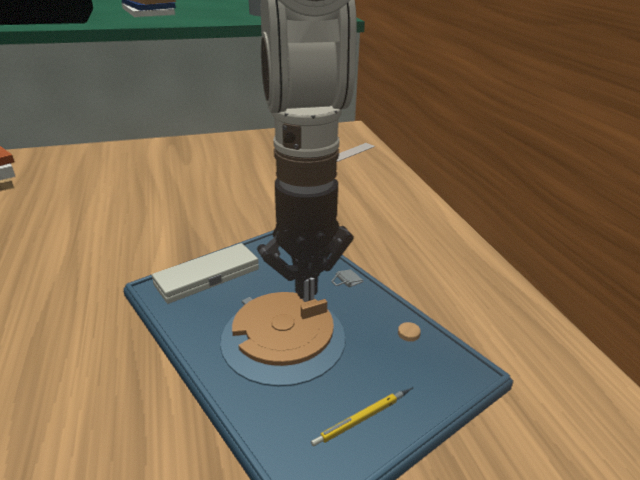

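View pics/w2.png

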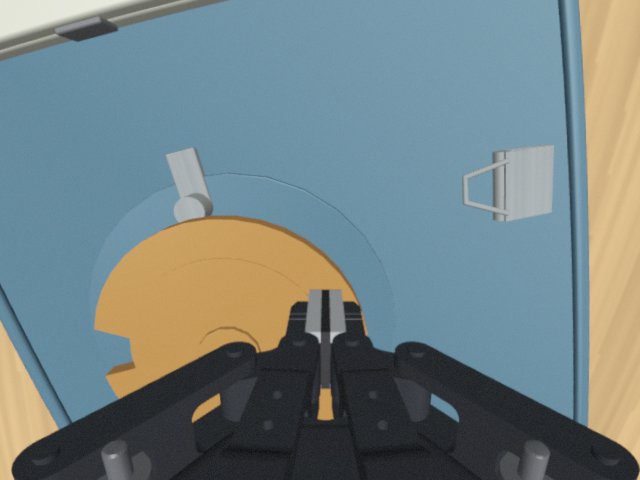

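The fingertip is down on the fin's +y side, clear of everything. The pin's top shows at (191,209) in the wrist view. Next I compute the arc.

```bash
cat >> h.py <<'E'
C=np.array([.536,-.077])
def arc(phis,off,rr=.046,pose=None):
    o=bot.get_obs(); M=R.from_quat(o['tool_rot']).as_matrix(); p=np.array(o['eef_pos'])
    a0=np.degrees(np.arctan2(M[1,0],M[0,0]))
    for f,d in zip(phis,off):
        t=np.radians(f); u=np.array([np.cos(t),np.sin(t)]); n=np.array([-u[1],u[0]])
        w=np.r_[C+rr*u+d*n-p[:2],0]; s=M.T@w
        print(f,s[:2].round(4),round(-(f+90-a0)/120,3))
E
python3 - <<'E'
from h import *
o=bot.get_obs()
print(at('wrist',(191,209),.036,o)-np.r_[C,0])
arc([8.6,4,-2,-8,-15,-22,-29,-36,-43,-50],[.018]+[.015]*9)
E
```

```text
[-0.02492779  0.06459679  0.036     ]
8.6 [-0.0101  0.0012] -0.001
4 [-0.0168  0.0023] 0.037
-2 [-0.0218  0.0032] 0.087
-8 [-0.0268  0.0036] 0.137
-15 [-0.0327  0.0035] 0.195
-22 [-0.0386  0.0025] 0.254
-29 [-0.0443  0.0009] 0.312
-36 [-0.0497 -0.0014] 0.37
-43 [-0.0548 -0.0043] 0.429
-50 [-0.0596 -0.0079] 0.487
```

```bash
python3 -m inch '[[-0.010,0.001,0.001,0,1],[-0.017,0.002,0.002,0.037,1],[-0.022,0.003,0.002,0.087,1],[-0.027,0.0035,0.002,0.137,1],[-0.0327,0.0035,0.002,0.195,1],[-0.0386,0.0025,0.002,0.254,1],[-0.0443,0.001,0.002,0.312,1],[-0.0497,-0.0014,0.002,0.370,1],[-0.0548,-0.0043,0.002,0.429,1],[-0.0548,-0.0043,0.002,0.429,1]]'
python3 - <<'E'
from h import *
o=bot.get_obs();snap('wrist','w3');im=snap('top','t3')
cv2.imwrite('pics/t3c.png',cv2.resize(im[230:370,320:500,::-1],None,fx=4.2,fy=4.2,interpolation=2))
M=R.from_quat(o['tool_rot']).as_matrix();print(o['eef_pos'],o['ft_force'],np.degrees(np.arctan2(M[1,0],M[0,0]))-90)
E
```

```text
clock: 5.03
eef_pos: [0.5795, -0.0979, 0.0507]
tool_rot: [0.917, 0.399, 0.0, 0.0]
ft_force: [-0.2, 0.2, -0.2]
grip_width: 0.0001
[ 0.57945095 -0.09789194  0.05071644] [-0.20161448  0.18729474 -0.155598  ] -42.99836282466455
```

View pics/t3c.png

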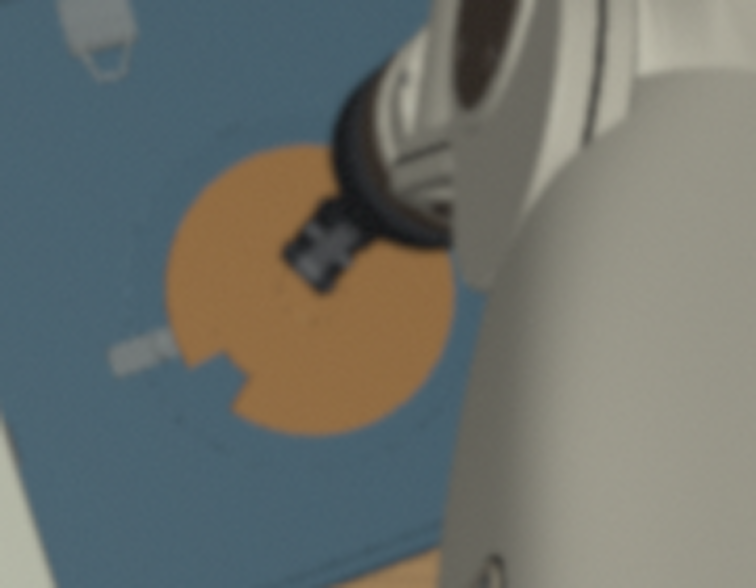

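View pics/w3.png

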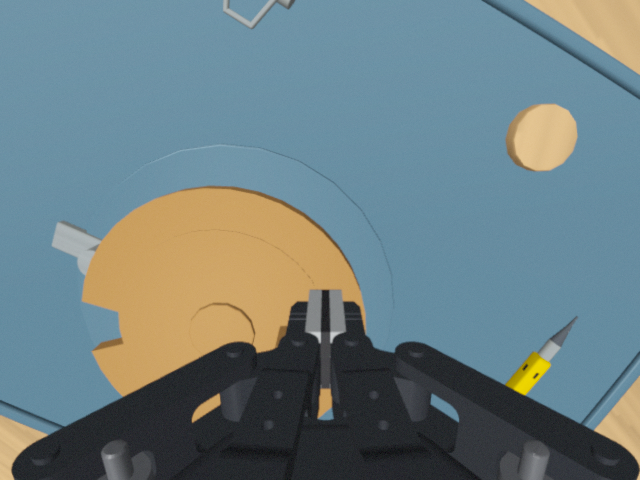

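It works: the notch has moved most of the way, and now sits at (100,325) in the wrist view with the pin at (90,262). I measure the current notch angle before finishing the turn.

```bash
python3 - <<'E'
from h import *
o=bot.get_obs()
cv2.imwrite('pics/w3c.png',cv2.resize(cv2.imread('pics/w3.png')[200:400,50:300],None,fx=3,fy=3,interpolation=2))
def ang(p): d=p[:2]-C; return np.hypot(*d).round(4),np.degrees(np.arctan2(d[1],d[0])).round(2)
for a,b in [((84,302),(93,351)),((119,311),(121,343))]:
    A,B=at('wrist',a,.045,o),at('wrist',b,.045,o); print(ang(A),ang(B),np.linalg.norm(A-B),ang((A+B)/2))
measure('wrist')
for t in ['notch']:
    for r in bot.spot_point('top',t): print(r)
E
```

```text
(np.float64(0.0641), np.float64(124.83)) (np.float64(0.0646), np.float64(147.73)) 0.02556306708800547 (np.float64(0.0631), np.float64(136.32))
(np.float64(0.0479), np.float64(125.9)) (np.float64(0.0495), np.float64(145.59)) 0.016734103271862883 (np.float64(0.048), np.float64(135.91))
wrist well_axis 0.73 [232.6 303.1] [ 0.5357 -0.075   0.02  ]
wrist pin_top 0.66 [ 91.8 262.3] [ 0.511  -0.0136  0.036 ]
wrist press_pad 0.71 [220.6 331.6] [ 0.5364 -0.0761  0.048 ]
wrist circle [ 0.5442 -0.0622  0.0523]
wrist pin_top r 0.0589 ang 124.3
{'point': [0.5761, 0.676], 'score': 0.63}
```

View pics/w3c.png

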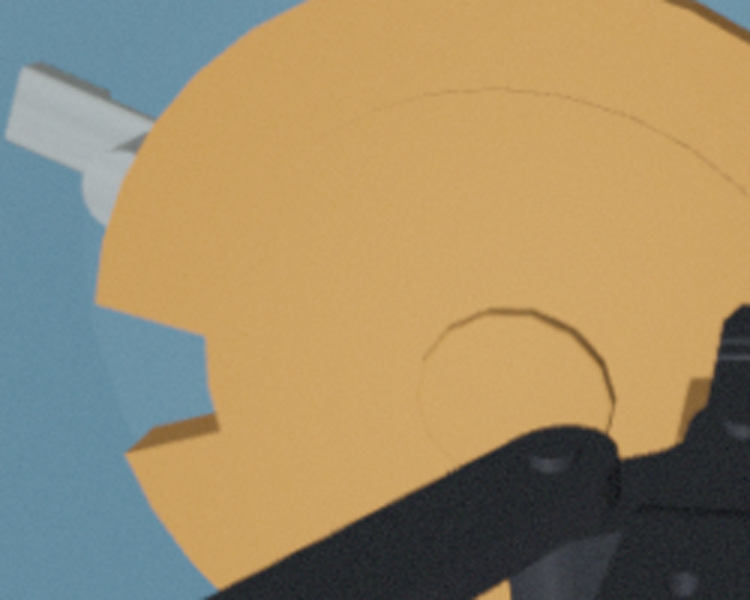

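```bash
python3 - <<'E'
from h import *
arc([-48,-53,-58,-62,-65,-66.5],[.015]*6)
E
```

```text
-48 [-0.0036  0.0018] 0.042
-53 [-0.0077  0.0026] 0.083
-58 [-0.0119  0.003 ] 0.125
-62 [-0.0153  0.0031] 0.158
-65 [-0.0178  0.003 ] 0.183
-66.5 [-0.0191  0.0029] 0.196
```

```bash
python3 -m inch '[[-0.0036,0.0018,0,0.042,1],[-0.0077,0.0026,0,0.083,1],[-0.0119,0.003,0,0.125,1],[-0.0153,0.003,0,0.158,1],[-0.0178,0.003,0,0.183,1],[-0.0191,0.003,0,0.196,1],[-0.0191,0.003,0,0.196,1]]'
python3 - <<'E'
from h import *
o=bot.get_obs();im=snap('wrist','w4');im2=snap('top','t4')
cv2.imwrite('pics/w4c.png',cv2.resize(im[150:400,0:320,::-1],None,fx=2.4,fy=2.4,interpolation=2))
cv2.imwrite('pics/t4c.png',cv2.resize(im2[250:350,330:450,::-1],None,fx=6,fy=6,interpolation=2))
M=R.from_quat(o['tool_rot']).as_matrix();print(o['eef_pos'],o['ft_force'],np.degrees(np.arctan2(M[1,0],M[0,0]))-90,o['clock'])
E
```

```text
clock: 6.4
eef_pos: [0.5684, -0.1132, 0.0503]
tool_rot: [0.979, 0.203, 0.0, -0.0]
ft_force: [0.9, 0.7, -0.7]
grip_width: 0.0001
[ 0.56842168 -0.11315393  0.05034471] [ 0.87840599  0.71395415 -0.70661117] -66.51996019058198 6.4
```

View pics/w4c.png

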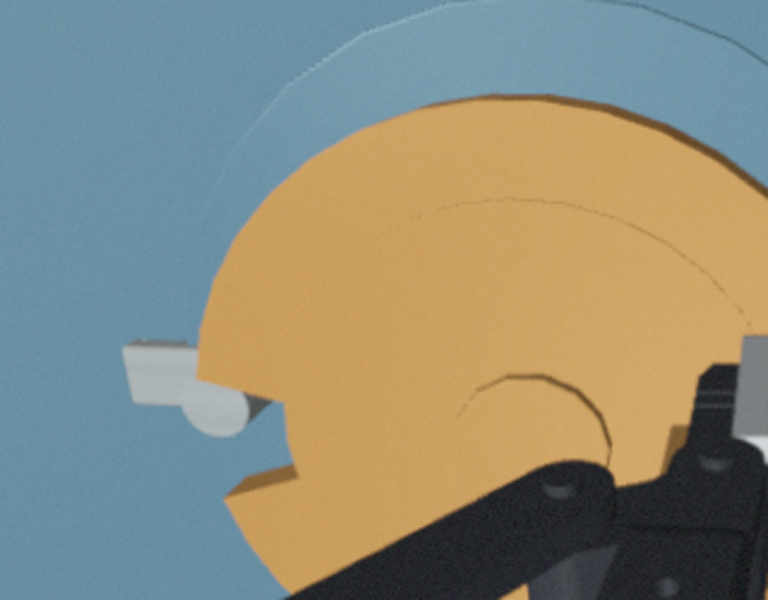

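View pics/t4c.png

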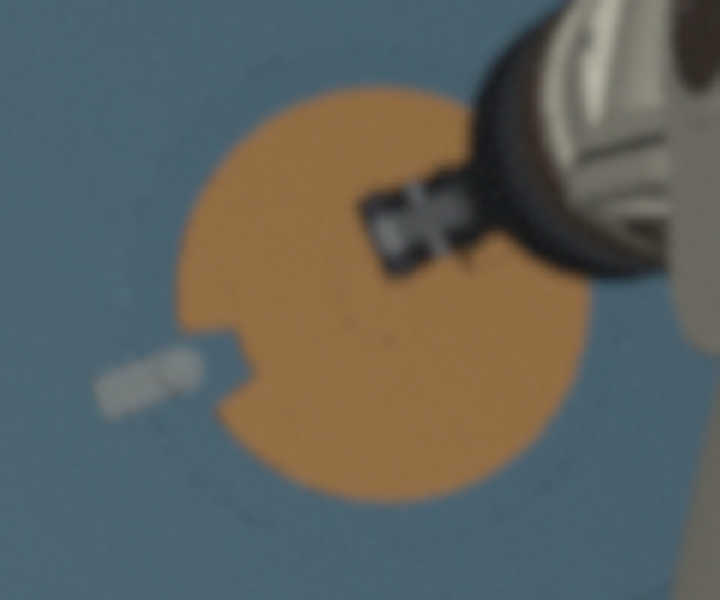

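```bash
python3 - <<'E'
from h import *
o=bot.get_obs()
def ang(p): d=p[:2]-C; return np.hypot(*d).round(4),np.degrees(np.arctan2(d[1],d[0])).round(2)
A,B=at('wrist',(82.5,307.5),.045,o),at('wrist',(94.2,357),.045,o); print(ang(A),ang(B),np.linalg.norm(A-B),ang((A+B)/2))
for p in [(90,317.5),(92,317),(91,315)]: print(ang(at('wrist',p,.036,o)))
for n in('wrist','top'):
  for t,z in(('pin_top',.036),('notch',.037)):
    for r in bot.spot_point(n,t)[:2]:
        px=np.array(r['point'])*[640,480];p=at(n,px,z,o);print(n,t,r['score'],px,p.round(4),ang(p))
# top: corners, pin
f=lambda x,y:(330+x/6,250+y/6)
A,B=at('top',f(180,332),.045),at('top',f(218,408),.045);print('top',ang(A),ang(B),ang((A+B)/2))
print(ang(at('top',f(178,368),.036)), ang(at('top',f(130,385),.03)))
E
```

```text
(np.float64(0.0646), np.float64(102.73)) (np.float64(0.0646), np.float64(126.0)) 0.02604163117472046 (np.float64(0.0633), np.float64(114.37))
(np.float64(0.0674), np.float64(111.67))
(np.float64(0.0664), np.float64(111.4))
(np.float64(0.0667), np.float64(110.48))
wrist pin_top 0.71 [ 90.176 317.184] [ 0.5113 -0.0144  0.036 ] (np.float64(0.0673), np.float64(111.52))
wrist notch 0.76 [ 91.2   324.912] [ 0.5081 -0.0162  0.037 ] (np.float64(0.0669), np.float64(114.64))
top pin_top 0.64 [360.32 310.8 ] [ 0.5116 -0.0158  0.036 ] (np.float64(0.0659), np.float64(111.76))
top notch 0.74 [360.32  313.296] [ 0.5068 -0.0157  0.037 ] (np.float64(0.0679), np.float64(115.48))
top (np.float64(0.0645), np.float64(103.0)) (np.float64(0.0632), np.float64(126.87)) (np.float64(0.0625), np.float64(114.82))
(np.float64(0.0675), np.float64(112.19)) (np.float64(0.0832), np.float64(111.91))
```

Notch at about 114.5°, pin at about 111.6° in both cameras, so another 2.9° clockwise.

```bash
python3 -m inch '[[-0.0012,0,0,0.012,1],[-0.0024,-0.0001,0,0.024,1],[-0.0024,-0.0001,0,0.024,1],[-0.0024,-0.0001,0,0.024,1]]'
python3 - <<'E'
from h import *
o=bot.get_obs();im=snap('wrist','w5');im2=snap('top','t5')
cv2.imwrite('pics/w5c.png',cv2.resize(im[270:390,40:200,::-1],None,fx=4.8,fy=4.8,interpolation=2))
def ang(p): d=p[:2]-C; return np.hypot(*d).round(4),np.degrees(np.arctan2(d[1],d[0])).round(2)
for n in('wrist','top'):
  for t,z in(('pin_top',.036),('notch',.037)):
    for r in bot.spot_point(n,t)[:1]:
        px=np.array(r['point'])*[640,480];p=at(n,px,z,o);print(n,t,r['score'],px,p.round(4),ang(p))
M=R.from_quat(o['tool_rot']).as_matrix();print(o['eef_pos'],np.degrees(np.arctan2(M[1,0],M[0,0]))-90,o['clock'])
E
```

```text
clock: 7.2
eef_pos: [0.5661, -0.1145, 0.0505]
tool_rot: [0.984, 0.178, 0.0, 0.0]
ft_force: [1.2, -0.1, 0.1]
grip_width: 0.0001
wrist pin_top 0.63 [ 91.584 321.696] [ 0.5119 -0.0139  0.036 ] (np.float64(0.0675), np.float64(110.9))
top pin_top 0.62 [357.312 309.504] [ 0.5139 -0.01    0.036 ] (np.float64(0.0705), np.float64(108.27))
top notch 0.8 [359.232 308.688] [ 0.5155 -0.0136  0.037 ] (np.float64(0.0667), np.float64(107.93))
[ 0.5661303  -0.11445606  0.05047299] -69.4520763299165 7.2
```

View pics/w5c.png

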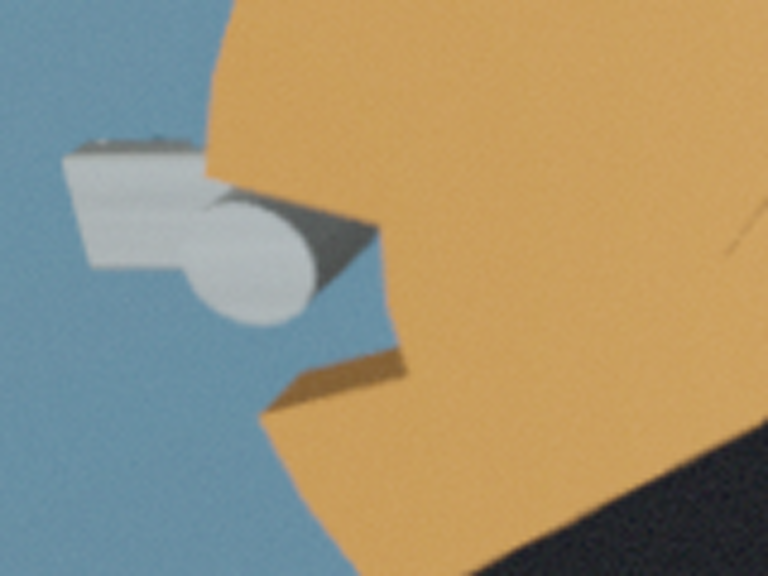

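```bash
python3 - <<'E'
from h import *
o=bot.get_obs()
def ang(p): d=p[:2]-C; return np.hypot(*d).round(4),np.degrees(np.arctan2(d[1],d[0])).round(2)
A,B=at('wrist',(82.9,307.1),.045,o),at('wrist',(94.6,356),.045,o); print(ang(A),ang(B),np.linalg.norm(A-B),ang((A+B)/2))
P=at('wrist',(92.1,325),.036,o);print(ang(P),P)
im=cv2.imread('pics/t5.png');cv2.imwrite('pics/t5c.png',cv2.resize(im[285:335,335:395],None,fx=12,fy=12,interpolation=2))
E
```

```text
(np.float64(0.0651), np.float64(99.95)) (np.float64(0.065), np.float64(122.73)) 0.025693429935393 (np.float64(0.0637), np.float64(111.33))
(np.float64(0.0679), np.float64(112.44)) [ 0.51006735 -0.01419379  0.036     ]
```

View pics/t5c.png

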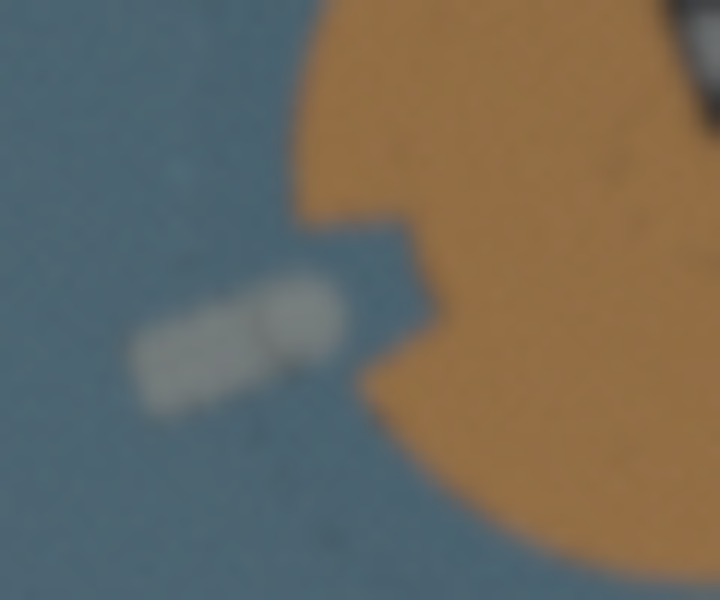

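The notch is at 111.3° against the pin at about 111.7°, well within the 4° allowed. Now I back off from the fin, lift, and go over the pad.

```bash
python3 -m inch '[[0.005,0,0,0,1],[0.012,0,0,0,1],[0.012,0,-0.02,0,1],[0.012,0,-0.04,0,1],[0.0,-0.02,-0.04,0,1],[-0.0151,-0.0456,-0.04,0,1],[-0.0151,-0.0456,-0.025,0,1],[-0.0151,-0.0456,-0.012,0,1],[-0.0151,-0.0456,-0.005,0,1],[-0.0151,-0.0456,-0.005,0,1]]'
python3 - <<'E'
from h import *
o=bot.get_obs();im=snap('wrist','w6');im=snap('side','s6')
cv2.imwrite('pics/s6c.png',cv2.resize(im[220:400,180:400,::-1],None,fx=3.3,fy=3.3,interpolation=2))
print(o['eef_pos'],o['ft_force'])
E
```

```text
clock: 8.75
eef_pos: [0.5356, -0.077, 0.0541]
tool_rot: [0.984, 0.178, -0.001, -0.0]
ft_force: [0.1, -0.6, 0.8]
grip_width: -0.0001
[ 0.53556496 -0.07702408  0.05414238] [ 0.14787458 -0.56727014  0.79718325]
```

View pics/w6.png

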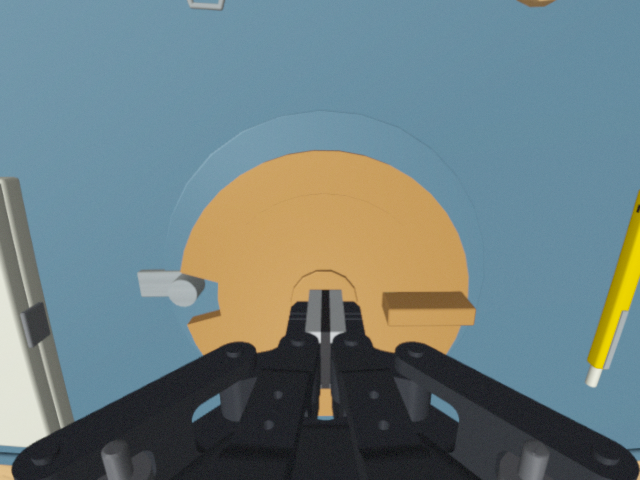

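View pics/s6c.png

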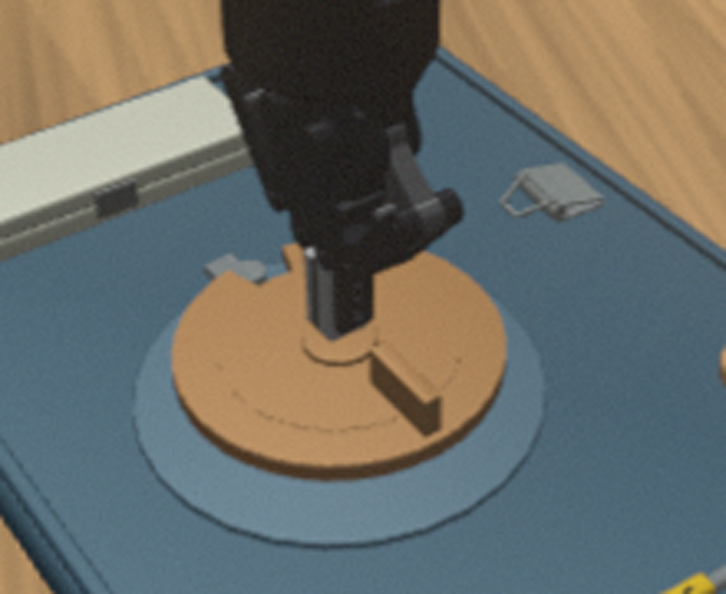

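Fingertip centred over the pad, fin at right (430,308), pin in the notch mouth at (184,291). Pressing down slowly.

```bash
python3 -m inch '[[0,0,0.003,0,1],[0,0,0.005,0,1],[0,0,0.007,0,1],[0,0,0.008,0,1],[0,0,0.008,0,1]]'; python3 -m inch '[[0,0,0.001,0,1],[0,0,0.002,0,1],[0,0,0.003,0,1],[0,0,0.004,0,1],[0,0,0.004,0,1]]'
```

```text
clock: 9.48
eef_pos: [0.5359, -0.0768, 0.0474]
tool_rot: [0.984, 0.178, 0.0, 0.0]
ft_force: [-0.5, -0.0, 1.4]
grip_width: -0.0001
clock: 10.1
eef_pos: [0.5359, -0.0768, 0.0432]
tool_rot: [0.984, 0.178, 0.0, -0.0]
ft_force: [-0.1, 0.1, 1.4]
grip_width: -0.0001
```

```bash
python3 -m inch '[[0,0,0.001,0,1],[0,0,0.0015,0,1],[0,0,0.0015,0,1]]'; python3 -m inch '[[0,0,0.0005,0,1],[0,0,0.001,0,1],[0,0,0.001,0,1]]'
```

```text
clock: 10.48
eef_pos: [0.5359, -0.0768, 0.042]
tool_rot: [0.984, 0.178, 0.0, 0.0]
ft_force: [-1.5, 0.7, 4.7]
grip_width: -0.0002
clock: 10.85
eef_pos: [0.5359, -0.0768, 0.0419]
tool_rot: [0.984, 0.178, 0.0, 0.0]
ft_force: [-2.9, 1.5, 9.9]
grip_width: 0.0004
```

At z = 0.0419 the tip has stopped moving and force is rising, which matches the hard stop at 0.042. One more small push to make sure, then retract.

```bash
python3 -m inch '[[0,0,0.0005,0,1],[0,0,0.001,0,1],[0,0,0.001,0,1]]'; python3 -m inch '[[0,0,-0.005,0,1],[0,0,-0.02,0,1],[0,0,-0.06,0,1],[0,0,-0.1,0,1],[-0.03,0,-0.15,0,1],[-0.08,0,-0.17,0,1],[-0.12,0.0,-0.17,0,1],[-0.12,0,-0.17,0,1]]'
python3 - <<'E'
from h import *
o=bot.get_obs();im=snap('wrist','w7');im=snap('side','s7');
cv2.imwrite('pics/s7c.png',cv2.resize(im[220:400,180:400,::-1],None,fx=3.3,fy=3.3,interpolation=2))
im=snap('top','t7')
cv2.imwrite('pics/t7c.png',cv2.resize(im[230:370,320:500,::-1],None,fx=4.2,fy=4.2,interpolation=2))
print(o['eef_pos'],o['ft_force'],o['clock'])
E
```

```text
clock: 11.22
eef_pos: [0.536, -0.0768, 0.0419]
tool_rot: [0.984, 0.178, 0.001, 0.0]
ft_force: [-5.9, -0.3, 15.8]
grip_width: -0.0001
clock: 12.22
eef_pos: [0.4214, -0.1194, 0.2108]
tool_rot: [0.984, 0.177, 0.0, 0.0]
ft_force: [0.3, -0.9, -0.4]
grip_width: -0.0003
[ 0.42142205 -0.11943616  0.21077577] [ 0.27575005 -0.86042458 -0.3986006 ] 12.225
```

View pics/w7.png

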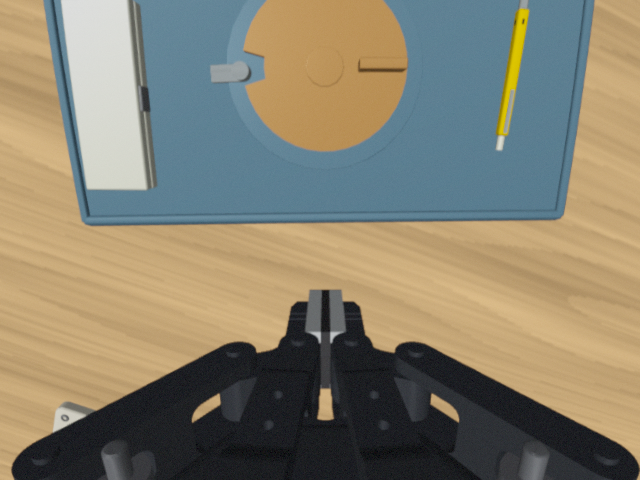

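View pics/s7c.png

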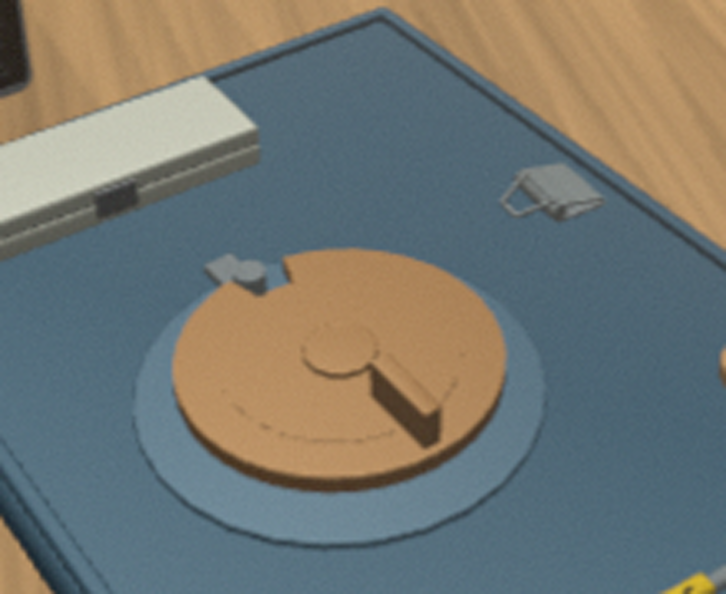

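View pics/t7c.png

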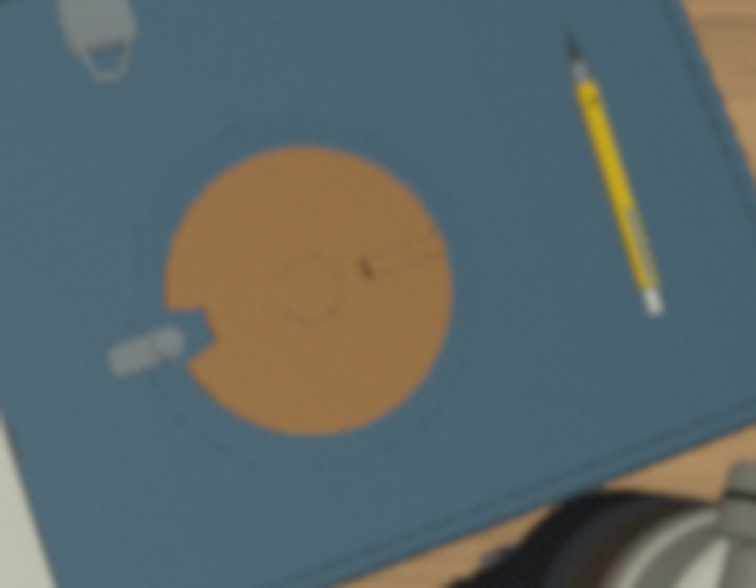

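The cover sits lower in the side view, the pin stands in the notch (250,275), and the loose items have not moved. Handing in.

```bash
python3 -c "
from workcell import bot
print(bot.job_done())"
```

```text
the job is handed in; nothing more can be done
None
```

The well is closed. I pushed the cover about 78° clockwise by the fin with the shut fingertips, until the notch stood over the pin. I then backed off and pressed straight down on the centre pad, without grasping or lifting the cover.

- **Alignment before pressing:** the notch measured about 111.3° and the pin about 111.7°. Single readings of the pin ranged from 110.9° to 112.4°. At that step the networks were less consistent: they missed the notch in the wrist view, and in the top view gave 108° for both notch and pin.
- **Seating:** the tip stopped at 41.9 mm, where 42 mm is expected, and did not go lower as the force rose to about 16 N. That is the hard stop.
- **Final pictures:** the cover is lower with the pin in the notch, and the pencil, compass box and tape clip look unmoved. The counter only partly shows in the close-ups I looked at; its visible edge in the side view is where it was before pressing.
- **Hand-in:** the arm was clear of everything, with the clock at about 12 s when I handed the job in. No verdict is reported.

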